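# Set the casting-slip valve to two turns

## Task

Fit the loose handwheel right home on the square stem of the casting-slip valve, turn it clockwise until the valve is fully shut against its stop, then open it exactly two full turns. Finish holding the wheel by its upright handle, ready to shut the slip off again: do not let go. Leave the plaster mould, the jug and the jar standing where they are.

Things in the scene. Friction and masses are not known exactly. Their poses are not given: they have to be found in the camera images.
- wheel: Loose cast-aluminium handwheel, 140 mm across, 0.38 to 0.57 kg with its handle, lying flat on the bench, handle up. Origin: on its axis at the underside; z up along the axis, x towards the handle. Rim: round bar 14 mm thick on a 63 mm radius, top at z = 16 mm. Three 10 mm spokes at 0, 120 and 240 degrees from x, top at 13 mm. A square boss stands in the middle.
- boss (a point): Top centre of the handwheel's square boss, the place to lift the wheel by: 34 x 34 mm, flats along the wheel's x and y, from the underside up to this point at 38 mm. A square bore of 17.2 mm, parallel to the flats, goes right through along the axis. On the stem's square the bore has about 4 degrees of play either way.
- grip: The wheel's black handle: an upright cylinder of 22 mm diameter and 50 mm length that spins freely on its pin, 63 mm out from the wheel's axis along the wheel's x. Origin: centre of its lower end, 21 mm above the wheel's underside; its top is 71 mm above the wheel's underside.
- seat (a point): Centre of the top of the round steel collar on the valve's upright stem, 180 mm above the bench: the wheel's underside rests here. It turns with the stem; z is the stem's axis, upwards; x and y are square to the flats of its square. The dark cast-iron valve (70 x 70 mm flanges, top 158 mm) and pipe (axis 115 mm up) lie below.
- stem_top (a point): Top centre of the steel square on the valve stem, 32 mm above seat, same axes. The square is 16 x 16 mm; its top 4 mm taper to 12 mm.
- stem (a joint): Valve stem angle, rad: 0 = shut, at a hard stop; grows as the valve opens, counterclockwise seen from above (clockwise closes). One turn is 6.283; fully open is 22. Starts 0.3 to 0.85 turns open. The stem does not rise; it turns against a steady 0.18 N m (3 N at the handle) and stays where it is left.
- station: The fixed filling point: base plate, feed pipe up through the bench, dark cast-iron diaphragm valve, spout over a drip tray. Origin on the bench under the valve's axis; x along the pipe to the spout. Plate from x = -190 to 110 mm, 100 mm wide; spout at x = 170 mm, its top at 134 mm; tray 160 mm wide from x = 115 to 285 mm.
- mould: Plaster mould 96 x 82 x 68 mm with a pouring hole, standing in the drip tray under the spout. Origin: centre of its underside. Leave it.
- jug: White plastic jug, 90 mm across, 110 mm tall, with a side handle, standing on the bench at one side. Origin: centre of its underside. Leave it.
- jar: White glaze jar with a black lid, 72 mm across, 100 mm tall, standing on the bench at the other side. Origin: centre of its underside. Leave it.
Mind the look-alikes: they are no part of the job. What is shaped like the wheel but orange, red or turquoise is not meant.

How it is judged:
By the outcome, as a careful person would: the job done as asked, in the order asked, and still so for the second after the job is handed in, while the arm keeps its last pose, push and grip.
It also fails if it takes over 72 s, if anything falls off the work surface, if the arm or the gripper's body presses on something with over 40 N, if the wrist force passes 120 N, or if a joint passes its speed limit or range.

## Robot

A 6-joint arm with a two-finger parallel gripper is mounted at the origin on the work surface. World frame = base frame: x ahead of the robot, y to its left, z up, the work surface at z = 0. Lengths are in m, angles in rad, forces in N, time in s.
With the tool pointing down it reaches from about 0.225 to 0.875 m from the base axis. Payload 3.4 kg.
Tool frame: the origin (TCP) lies on the centre line of the jaws, within the pads' length; the fingertips stand 25 mm ahead of it and the grasp point (between the pads) lies 6 mm ahead of it; z points along the fingers, y is the line along which they close (so a half turn about z gives the same grasp; the last joint's range is limited). The gripper opens to 85 mm and grips with 20 to 120 N. Pads are 22 mm wide; open, the fingers measure 114 mm over their backs; the gripper's body (76 mm by 85 mm) begins 54 mm behind the grasp point. The pads swing forward as they close: fully open they stand 13 mm farther back than shut.
Start: joints at [-1.331, 0.276, 1.505, -0, 1.361, -0.121], TCP at [0.203, -0.538, 0.256] pointing down, gripper open.
Joint ranges: [-2.89, 2.89], [-0.75, 2.08], [0.22, 2.7], [-1.18, 4.32], [0.11, 2.71], [-2.7, 2.7]. Speed limits (rad/s): [2.57, 2.57, 3.14, 3.14, 3.14, 3.14].

## Interface

Orientations are given as a unit quaternion [w, x, y, z].
In Python, from bench import state, vision, ticket gives the robot as it stands.
- The arm moves only by the shell command python3 -m inch FILE [FORCE], which reads ROWS from the file FILE. ROWS is a JSON list that holds a single list of rows (three levels of brackets), with 1 to 10 rows, each of 7 numbers: dx, dy, dz in parts of the range, where 1.0 means 0.6 m, then a rotation vector rx, ry, rz in shares of 45 degrees (1.0 is 45 degrees), then the finger opening in m; each row is the pose to reach, as a shift and turn from the pose commanded when the command began, along the tool's axes at that moment; what a row does not reach only later rows make up. A row lasts 1/8 s, in which the tool goes at most 0.0625 m and 0.188 rad, less where a joint would pass 70% of its speed; a pose out of reach is approached as far as the arm can. The fingers move at their own pace and stop on an object; FORCE is the grip in N (left out, the last holds). Time passes only in rows, so rows that do not move let the fingers close. It prints the time, the measured TCP pose, the force, the opening and the grip force at its end. A shift or turn number past 1, either way, is cut back to 1. Input that does not fit is refused with a message, and nothing moves.
- state(): the state, without advancing time (a new reading comes with each control period).
- vision.snapshot(name): name is "scene" or "top" or "wrist"; returns a dict with "image" (420x560x3 uint8, blue, green, red), "K" (3x3 intrinsics, pixels), "R" (3x3) and "t" (3): a world point X has camera coordinates R X + t. Camera axes: x right, y down, z forward; pixel columns grow to the right and rows downward; lengths in m; the calibration is good to about 2 mm. A picture is of the moment at which its call begins. There is no depth.
- ticket.job_done(): hands the job in; it is judged then, once.
The state is a dict: "time_s": time; "joints": joint angles; "qd": joint speeds; "tau": joint torques, N m; "ee_pos": TCP position; "ee_rot": TCP orientation; "wrist_force": force on the tool from outside, world axes, zero at the start; "torque": the same for the moment, N m; "grip_width": finger opening in m; "grip_force": force on a finger pad.
Only numpy, scipy, OpenCV 4.12 (cv2) and the standard library are available. Lean on these libraries where they do the work, as an engineer would, in place of code of your own. Each camera call takes 0.05 s, during which the arm holds its last target. There are 200 camera calls.

## Working session

There is one attempt and no reset: what is moved stays moved. The work goes in short steps, Python scripts to look and compute and a shell command to move; the robot and the scene stay as the last step left them, time stands still between calls to the robot, and variables do not carry over. Pictures are saved under pics/ and viewed, at most 10 in all, crops included, and the job is handed in when it is done.

```bash
ls; mkdir -p pics
python3 - <<'E'
from bench import state, vision
import cv2,numpy as np,pickle
s=state();print(s)
o=[]
for n in("scene","top"):
    d=vision.snapshot(n);pickle.dump(d,open(f"pics/{n}0.pkl","wb"));cv2.imwrite(f"pics/{n}0.png",d["image"])
    print(n,d["K"],d["R"],d["t"])
E
```

```text
pics
{'time_s': 0.0, 'joints': array([-1.33099839e+00,  2.76550592e-01,  1.50615075e+00,  5.22677712e-05,
        1.36070412e+00, -1.20996047e-01]), 'qd': array([ 0.00021158, -0.00101102,  0.00030431, -0.00024784,  0.00022356,
        0.00103952]), 'tau': array([-1.94870256e-03, -4.16775692e+01, -2.45807683e+01, -3.41001714e-04,
        1.11053512e-02,  8.62497615e-06]), 'ee_pos': array([ 0.20287961, -0.53748905,  0.25545798]), 'ee_rot': array([-9.06323706e-04,  9.83773120e-01,  1.79414678e-01, -2.83004476e-05]), 'wrist_force': array([-0.0677167 ,  0.59075301, -0.25057057]), 'torque': array([ 0.02023297,  0.05777854, -0.04082394]), 'grip_force': 0.0, 'grip_width': 0.08555139879182798}
scene [[472.04902941   0.         277.32564808]
 [  0.         472.04902941 211.48294424]
 [  0.           0.           1.        ]] [[-0.23790452  0.97120658  0.01261793]
 [ 0.71082163  0.18294493 -0.67916402]
 [-0.66191695 -0.1526071  -0.73387807]] [ 0.11833527 -0.31253867  2.06785352]
top [[533.62963896   0.         285.30855383]
 [  0.         533.62963896 207.58035401]
 [  0.           0.           1.        ]] [[-0.02248597 -0.99974053 -0.00363939]
 [-0.99887602  0.02261817 -0.04165465]
 [ 0.04172616  0.00269865 -0.99912544]] [0.01156846 0.56337214 1.63588112]
```

View pics/top0.png

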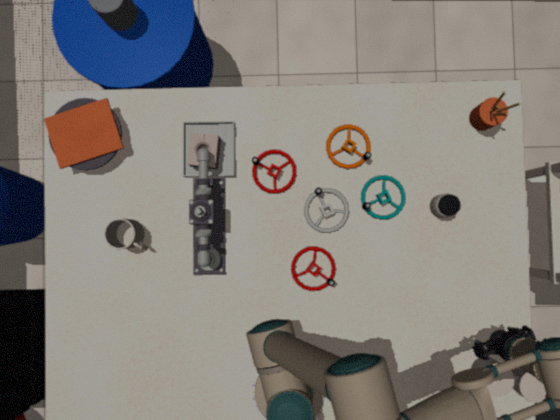

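View pics/scene0.png

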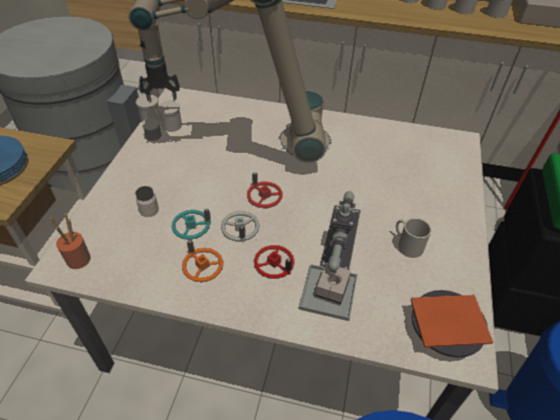

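Candidates for the wheel, in top-view pixels: red (274,171), orange (348,147), turquoise (383,197), red (314,268), and bare grey (327,210) with a black handle at (319,191). The grey one fits "cast aluminium", and in the scene view it is at (240,226). The stem is at about (200,211) in the top view. I'll confirm it in a crop.

```bash
cat > h.py <<'E'
import numpy as np,cv2,pickle
from scipy.spatial.transform import Rotation as Ro
from bench import state,vision
def ray(d,p):
    v=d["R"].T@np.linalg.inv(d["K"])@np.array([p[0],p[1],1.]);c=-d["R"].T@d["t"];return c,v/np.linalg.norm(v)
def onz(d,p,z):
    c,v=ray(d,p);return c+v*(z-c[2])/v[2]
def tri(obs):
    A=np.zeros((3,3));b=np.zeros(3)
    for d,p in obs:
        c,v=ray(d,p);P=np.eye(3)-np.outer(v,v);A+=P;b+=P@c
    X=np.linalg.solve(A,b);return X
def proj(d,X):
    q=d["K"]@(d["R"]@np.asarray(X)+d["t"]);return q[:2]/q[2]
def toolR(s):
    q=s["ee_rot"];return Ro.from_quat([q[1],q[2],q[3],q[0]]).as_matrix()
def load(n): return pickle.load(open(f"pics/{n}.pkl","rb"))
def snap(n,f):
    d=vision.snapshot(n);pickle.dump(d,open(f"pics/{f}.pkl","wb"));return d
E
python3 - <<'E'
from h import *
t,s=load("top0"),load("scene0")
c=lambda d,x,y,w,h:cv2.resize(d["image"][y:y+h,x:x+w],(400,300),interpolation=cv2.INTER_CUBIC)
a=np.hstack([c(t,287,172,80,60),c(s,200,196,80,60)]);b=np.hstack([c(t,160,181,80,60),c(s,300,180,80,60)])
cv2.imwrite("pics/c1.png",np.vstack([a,b]))
for p,z in(((327,210),.016),((319,191),.071),((200,211),.212)):print(onz(t,p,z))
for p,z in(((240,226),.016),((346,200),.212)):print(onz(s,p,z))
E
```

```text
[ 0.55295468 -0.12929166  0.016     ]
[ 0.60817756 -0.10278162  0.071     ]
[0.55108349 0.22989812 0.212     ]
[ 0.5604773  -0.12348805  0.016     ]
[0.52986239 0.2337633  0.212     ]
```

View pics/c1.png

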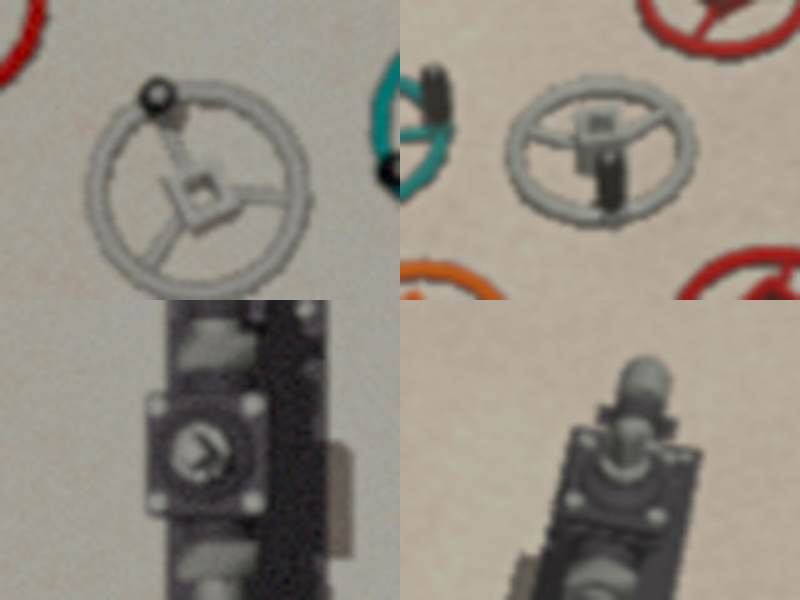

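Confirmed: the bare grey wheel has its boss bore at (327.4,209.6) in the top view and (240.4,220.4) in the scene view. Its handle top is at (318.6,191), and the stem top is at about (201,211) in the top view and (346.4,205) in the scene view. Next I'll triangulate and work out a wrist-camera vantage.

Run:
```python
from h import *
t,s=load("top0"),load("scene0")
B=tri([(t,(327.4,209.6)),(s,(240.4,220.4))]);S=tri([(t,(201,211.4)),(s,(346.4,205))])
H=tri([(t,(318.6,191)),(s,(200+210/5,196+158/5))])
print("boss",B,"stem",S,"handle",H, "yaw",np.degrees(np.arctan2(*(onz(t,(318.6,191),.071)-onz(t,(327.4,209.6),.038))[1::-1])))
w=snap("wrist","w0");st=state();R=toolR(st);C=-w["R"].T@w["t"]
print("cam in tool",R.T@(C-st["ee_pos"]));print(R.T@w["R"].T);print(w["K"]);print(R)
```

```text
boss [ 0.5526908  -0.12623142  0.03738313] stem [0.54923939 0.23306199 0.20773493] handle [ 0.60816807 -0.10066175  0.06729982] yaw 26.454850495753796
cam in tool [ 0.06792176  0.00056733 -0.11751863]
[[ 1.10920398e-03 -9.63231765e-01 -2.68669567e-01]
 [ 9.99998982e-01  1.30971341e-03 -5.67070986e-04]
 [ 8.98100922e-04 -2.68668664e-01  9.63232237e-01]]
[[314.10712699   0.         280.99817461]
 [  0.         314.10712699 209.21263033]
 [  0.           0.           1.        ]]
[[ 9.35619135e-01  3.53010966e-01 -3.04138662e-04]
 [ 3.53011043e-01 -9.35618166e-01  1.36082262e-03]
 [ 1.95827653e-04 -1.38057599e-03 -9.99999028e-01]]
```

Units first: shifts go in shares of 0.6 m and turns go in shares of 45 degrees. So 0.4725 m is 0.7875, -0.2613 m is -0.4355, -0.101 rad is -0.1286.

```bash
echo '[[[0.0783,-0.0433,0.0067,0,0,-0.0127,0.05],[0.1667,-0.0917,0.0167,0,0,-0.0255,0.05],[0.2583,-0.1433,0.025,0,0,-0.0382,0.05],[0.35,-0.1933,0.0333,0,0,-0.0637,0.05],[0.4417,-0.245,0.0417,0,0,-0.0764,0.05],[0.5333,-0.295,0.05,0,0,-0.1019,0.05],[0.625,-0.345,0.0583,0,0,-0.1273,0.05],[0.7167,-0.3967,0.0583,0,0,-0.1286,0.05],[0.775,-0.4283,0.0583,0,0,-0.1286,0.05],[0.7875,-0.4355,0.0583,0,0,-0.1286,0.05]]]' > m.json && python3 -m inch m.json 40
python3 - <<'E'
from h import *
st=state();print(st["ee_pos"],st["wrist_force"])
w=snap("wrist","w1");cv2.imwrite("pics/w1.png",w["image"])
print(proj(w,[.5527,-.1262,.038]),proj(w,[.608,-.1,.071]))
E
```

```text
time_s: 1.4
ee_pos: [0.5541, -0.1244, 0.2208]
ee_rot: [-0.0, 0.973, 0.231, -0.0]
wrist_force: [0.2, 0.2, 0.5]
grip_width: 0.0497
grip_force: 0.0
[ 0.55412654 -0.12441289  0.22077479] [0.23184641 0.19436036 0.45523835]
[281.54788059 195.64777436] [283.38194776 132.63348095]
```

View pics/w1.png

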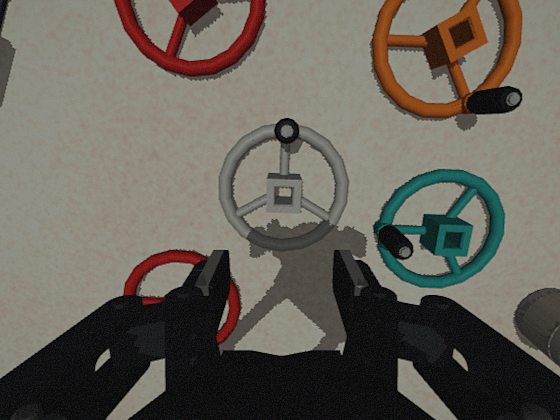

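The wrist view shows the grey wheel with its boss bore at (284,194) and handle top at (287,130), nearly aligned with tool x. Next I'll descend for a second, closer view.

Scaled: 0.07 m is 0.1167, 0.04 m is 0.0667.

```bash
echo '[[[-0.0167,0,0.0667,0,0,0,0.05],[-0.0333,0,0.1167,0,0,0,0.05],[-0.0333,0,0.1167,0,0,0,0.05],[-0.0333,0,0.1167,0,0,0,0.05]]]' > m.json && python3 -m inch m.json
cat >> h.py <<'E'
def blob(m,p):
    "component of mask nearest p: centroid, area, rect"
    n,l,st,c=cv2.connectedComponentsWithStats(m.astype(np.uint8))
    k=1+np.argmin([np.hypot(*(c[i]-p))+(1e3 if st[i,4]<15 else 0) for i in range(1,n)])
    q=np.argwhere(l==k)[:,::-1].astype(np.float32);return c[k],st[k,4],cv2.minAreaRect(q)
E
python3 - <<'E'
from h import *
st=state();print(st["ee_pos"])
w2=snap("wrist","w2");w1=load("w1")
crops=[]
for w in(w1,w2):
    p=proj(w,[.5527,-.1262,.038]);x,y=int(p[0]),int(p[1]);g=w["image"].max(2)
    crops.append(cv2.resize(w["image"][y-90:y+60,x-75:x+75],(400,400)))
    print(p,"crop org",x-75,y-90)
    a=g[y-25:y+25,x-25:x+25];th=cv2.threshold(a,0,255,cv2.THRESH_OTSU)[0];print("otsu",th,np.percentile(a,[5,50,95]))
cv2.imwrite("pics/c2.png",np.hstack(crops))
E
```

```text
time_s: 1.95
ee_pos: [0.5356, -0.1367, 0.1525]
ee_rot: [0.001, 0.974, 0.228, 0.001]
wrist_force: [-0.2, 0.7, 0.7]
grip_width: 0.05
grip_force: 0.0
[ 0.53557404 -0.13671002  0.15245383]
[281.54788059 195.64777436] crop org 206 105
otsu 102.0 [ 58. 126. 150.]
[277.66709521 187.83055277] crop org 202 97
otsu 100.0 [ 58. 127. 152.]
```

View pics/c2.png

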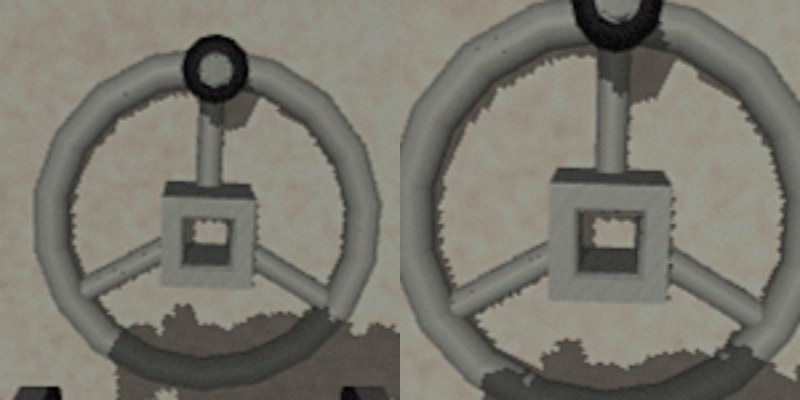

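Both views show the boss top face square to the tool axes. Its centre is at (284.2,195.6) in w1 and (280.7,187.9) in w2.

Run:
```python
from h import *
t,s,a,b=[load(n) for n in("top0","scene0","w1","w2")]
pa,pb=(284.2,195.6),(280.7,187.9)
print(tri([(a,pa),(b,pb)]),onz(a,pa,.038),onz(b,pb,.038))
B=tri([(t,(327.4,209.6)),(s,(240.4,220.4)),(a,pa),(b,pb)]);print(B)
f=lambda u,v:onz(b,(202+u*.375,97+v*.375),.038)
c=[f(151,184),f(270,185),f(268,301),f(150,300)]
for i in range(4):e=c[(i+1)%4]-c[i];print(np.hypot(*e[:2]),np.degrees(np.arctan2(e[1],e[0])))
h=onz(a,(287,131.3),.071)-onz(a,pa,.038);print("handle",h,np.degrees(np.arctan2(h[1],h[0])))
st=state();R=toolR(st);print("tool yaw",np.degrees(np.arctan2(R[1,0],R[0,0])),st["ee_pos"])
G=onz(b,pb,.038);print("shift tool to TCP z .041:",R.T@(np.array([G[0],G[1],.041])-st["ee_pos"]))
```

```text
[ 0.55386111 -0.12834819  0.03836043] [ 0.55391385 -0.12850175  0.038     ] [ 0.55366887 -0.12826813  0.038     ]
[ 0.55318749 -0.1273407   0.03735118]
0.0329773162954428 -64.0386804360749
0.03338612934893216 -153.45163471685427
0.0339567901143107 115.92937211499367
0.03337153089697076 24.86688990886748
handle [0.05638752 0.02631454 0.033     ] 25.017198163307704
tool yaw 26.409314535273268 [ 0.53599596 -0.13661022  0.1528443 ]
shift tool to TCP z .041: [0.01930633 0.00011345 0.11188531]
```

```bash
echo '[[[0.0317,0,0.075,0,0,0,0.05],[0.0322,0,0.1417,0,0,0,0.05],[0.0322,0,0.175,0,0,0,0.05],[0.0322,0,0.1867,0,0,0,0.05],[0.0322,0,0.1867,0,0,0,0.05],[0.0322,0,0.1867,0,0,0,0.02],[0.0322,0,0.1867,0,0,0,0.02],[0.0322,0,0.1867,0,0,0,0.02],[0.0322,0,0.1867,0,0,0,0.02]]]' > m.json && python3 -m inch m.json 70
```

```text
time_s: 3.12
ee_pos: [0.5534, -0.1274, 0.0411]
ee_rot: [0.001, 0.973, 0.229, 0.001]
wrist_force: [-0.3, 1.3, 6.7]
grip_width: 0.0326
grip_force: 70.6
```

Scaled: -0.32 m is -0.5333, -0.305 m is -0.5083.

```bash
echo '[[[0,0,-0.0167,0,0,0,0.02],[0,0,-0.0667,0,0,0,0.02],[0,0,-0.1667,0,0,0,0.02],[0,-0.0333,-0.2583,0,0,0,0.02],[0.0083,-0.1,-0.3333,0,0,0,0.02],[0.0167,-0.1833,-0.3917,0,0,0,0.02],[0.025,-0.275,-0.425,0,0,0,0.02],[0.0333,-0.3667,-0.4667,0,0,0,0.02],[0.045,-0.45,-0.5083,0,0,0,0.02],[0.0517,-0.5167,-0.5333,0,0,0,0.02]]]' > m.json && python3 -m inch m.json 90
echo '[[[0,-0.025,0,0,0,0,0.02],[0,-0.025,0,0,0,0,0.02]]]' > m.json && python3 -m inch m.json
python3 - <<'E'
from h import *
st=state();print(st["ee_pos"],st["wrist_force"])
w=snap("wrist","w3");cv2.imwrite("pics/w3.png",w["image"])
print(proj(w,[.549,.233,.212]))
E
```

```text
time_s: 4.38
ee_pos: [0.4403, 0.1659, 0.3602]
ee_rot: [-0.0, 0.973, 0.229, 0.0]
wrist_force: [1.4, 0.6, -6.1]
grip_width: 0.0322
grip_force: 90.4
time_s: 4.62
ee_pos: [0.434, 0.1778, 0.3585]
ee_rot: [0.0, 0.973, 0.23, -0.001]
wrist_force: [-0.5, -1.2, -6.0]
grip_width: 0.0325
grip_force: 90.3
[0.43399384 0.17776919 0.35849364] [-0.49533664 -1.21150174 -6.03302063]
[283.05871378  39.43077598]
```

View pics/w3.png

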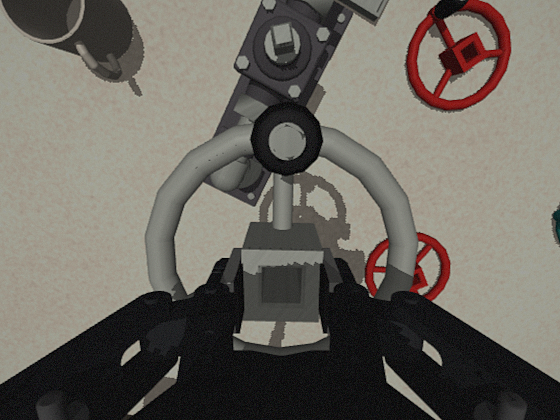

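The stem square is visible at (284,40), and the wheel is level in the hand with the boss bore at (283,285). I'll shift sideways for a second view of the stem.

Scaled: -0.06 m is -0.1, -0.03 m is -0.05.

```bash
echo '[[[0,-0.05,0,0,0,0,0.02],[0,-0.1,0,0,0,0,0.02],[0,-0.1,0,0,0,0,0.02],[0,-0.1,0,0,0,0,0.02]]]' > m.json && python3 -m inch m.json
python3 - <<'E'
from h import *
st=state();print(st["ee_pos"])
w4=snap("wrist","w4");w3=load("w3");C=[]
for w in(w3,w4):
    x,y=[int(v) for v in proj(w,[.549,.233,.205])];x-=30;y=max(y-30,0);print("org",x,y)
    C.append(cv2.resize(w["image"][y:y+60,x:x+60],(400,400),interpolation=cv2.INTER_CUBIC))
cv2.imwrite("pics/c3.png",np.hstack(C))
E
```

```text
time_s: 5.18
ee_pos: [0.409, 0.2301, 0.3586]
ee_rot: [0.001, 0.974, 0.228, -0.001]
wrist_force: [0.7, -0.3, -5.7]
grip_width: 0.0323
grip_force: 90.7
[0.40898908 0.23006222 0.35856487]
org 253 11
org 326 13
```

View pics/c3.png

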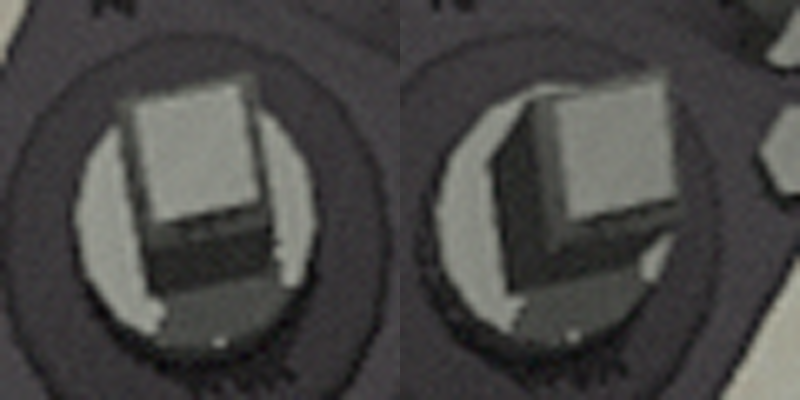

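The stem's bright 12 mm top face is clear in both views, centred at crop (197,153) and (216,148). I'll segment it and look at the boss in the hand.

Run:
```python
from h import *
w3,w4=load("w3"),load("w4");P=[];Q=[]
for w,(ox,oy),c in((w3,(253,11),(197,153)),(w4,(326,13),(216,148))):
    g=cv2.resize(w["image"][oy:oy+60,ox:ox+60].max(2),(600,600),interpolation=cv2.INTER_CUBIC)
    c=np.array(c)*1.5;m=np.zeros((602,602),np.uint8);v=float(np.median(g[int(c[1])-20:int(c[1])+20,int(c[0])-20:int(c[0])+20]))
    b=(g>v*.75).astype(np.uint8);b=cv2.morphologyEx(b,cv2.MORPH_OPEN,np.ones((25,25)))
    ce,ar,r=blob(b,c);P.append((ce+.5)/10-.5+[ox,oy]);
    bx=(cv2.boxPoints(r)+.5)/10-.5+[ox,oy];Q.append(bx);print(v,ce/1.5,ar,[np.round(x,1) for x in r])
X=tri([(w3,P[0]),(w4,P[1])]);print("stem",X,onz(w3,P[0],.212),onz(w4,P[1],.212))
print("reproj err",proj(w3,X)-P[0],proj(w4,X)-P[1])
for w,man,(ox,oy) in((w3,[(137,100),(240,84),(257,205),(155,222)],(253,11)),(w4,[(155,98),(266,79),(278,197),(166,218)],(326,13))):
    c=[onz(w,(ox+u*.15,oy+v*.15),.212) for u,v in man]
    print([ (round(1e3*np.hypot(*(c[(i+1)%4]-c[i])[:2]),1),round(np.degrees(np.arctan2(*(c[(i+1)%4]-c[i])[1::-1])),1)) for i in range(4)])
for w,bx in zip((w3,w4),Q):
    c=[onz(w,p,.212) for p in bx];print("rect",[(round(1e3*np.hypot(*(c[(i+1)%4]-c[i])[:2]),1),round(np.degrees(np.arctan2(*(c[(i+1)%4]-c[i])[1::-1])),1)) for i in range(4)])
st=state();R=toolR(st);print("tool yaw",np.degrees(np.arctan2(R[1,0],R[0,0])),R[2])
im=cv2.convertScaleAbs(w4["image"][225:345,205:365],alpha=1.7);cv2.imwrite("pics/c4.png",cv2.resize(im,(800,600),interpolation=cv2.INTER_CUBIC))
```

```text
143.0 [195.25483365 151.17245544] 28705 [array([294.3, 227.2]), array([183. , 167.2]), np.float64(78.3)]
129.0 [215.04051067 146.61684035] 29556 [array([324.1, 220.1]), array([192.3, 170.1]), np.float64(81.9)]
stem [0.55243457 0.23575851 0.21192209] [0.55235649 0.23572069 0.212     ] [0.55247295 0.23579213 0.212     ]
reproj err [ 0.0013931  -0.10039669] [-0.01146079  0.100025  ]
[(np.float64(11.7), np.float64(-55.5)), (np.float64(12.4), np.float64(-144.0)), (np.float64(11.8), np.float64(125.2)), (np.float64(12.6), np.float64(35.7))]
[(np.float64(12.5), np.float64(-54.8)), (np.float64(12.2), np.float64(-143.0)), (np.float64(12.8), np.float64(126.2)), (np.float64(12.4), np.float64(35.6))]
rect [(np.float64(12.5), np.float64(-52.9)), (np.float64(12.4), np.float64(-139.9)), (np.float64(12.6), np.float64(127.3)), (np.float64(12.5), np.float64(39.3))]
rect [(np.float64(12.6), np.float64(-56.2)), (np.float64(13.2), np.float64(-140.5)), (np.float64(12.8), np.float64(123.9)), (np.float64(13.3), np.float64(38.7))]
tool yaw 26.361914587221268 [-0.00120741  0.00119423 -0.99999856]
```

View pics/c4.png

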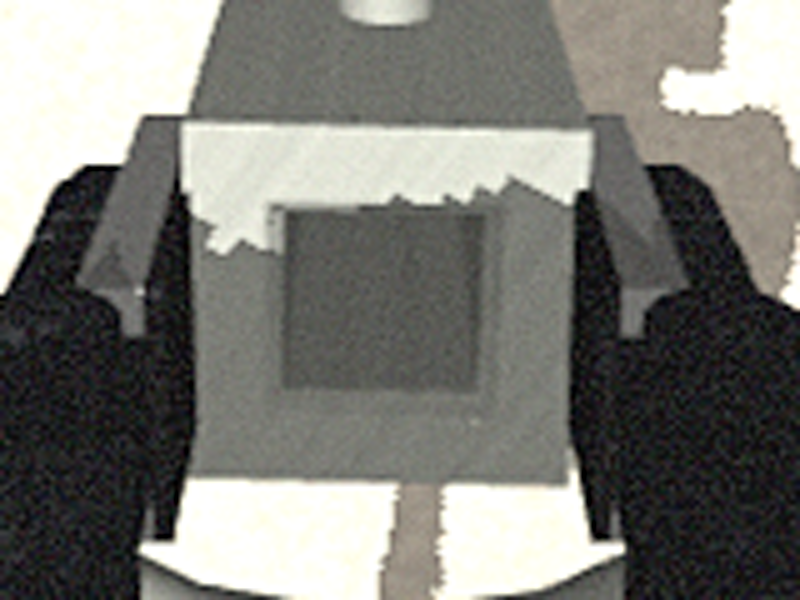

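The boss in the hand has its corners in crop pixels at (182,122), (592,128), (570,485) and (190,478), and the bore is centred at about (385,308). I'll use the same camera for the boss and the stem so that bias cancels.

Run:
```python
from h import *
w4=load("w4");st=state();R=toolR(st);T=st["ee_pos"]
z=T[2]-.003
for n,q in(("boss",[(182,122),(592,128),(570,485),(190,478)]),("bore",[(270,205),(500,208),(495,412),(275,410)])):
  for zz in(z-.003,z,z+.003):
    c=np.array([onz(w4,(205+u/5-.4,225+v/5-.4),zz) for u,v in q])
    l=[np.r_[c[i][:2],1] for i in range(4)];x=np.cross(np.cross(l[0],l[2]),np.cross(l[1],l[3]));x=x[:2]/x[2]
    print(n,round(zz-T[2],4),"center",x,"tool",(R.T@(np.r_[x,zz]-T))[:2],[(round(1e3*np.hypot(*(c[(i+1)%4]-c[i])[:2]),1),round(np.degrees(np.arctan2(*(c[(i+1)%4]-c[i])[1::-1])),1)) for i in range(4)])
```

```text
boss -0.006 center [0.40769412 0.22865095] tool [-0.00182164  0.00075019] [(np.float64(34.7), np.float64(-64.5)), (np.float64(34.9), np.float64(-154.8)), (np.float64(34.4), np.float64(115.2)), (np.float64(34.7), np.float64(25.7))]
boss -0.003 center [0.40921216 0.22941119] tool [-0.00012752  0.00074667] [(np.float64(33.9), np.float64(-64.5)), (np.float64(34.1), np.float64(-154.8)), (np.float64(33.6), np.float64(115.2)), (np.float64(33.9), np.float64(25.7))]
boss 0.0 center [0.4107302  0.23017142] tool [0.0015666  0.00074315] [(np.float64(33.0), np.float64(-64.5)), (np.float64(33.2), np.float64(-154.8)), (np.float64(32.8), np.float64(115.2)), (np.float64(33.0), np.float64(25.7))]
bore -0.006 center [0.4076942  0.22842667] tool [-0.00192117  0.00095118] [(np.float64(19.8), np.float64(-64.4)), (np.float64(20.0), np.float64(-153.7)), (np.float64(19.7), np.float64(115.8)), (np.float64(20.0), np.float64(26.6))]
bore -0.003 center [0.40921223 0.22919236] tool [-0.00022462  0.00094277] [(np.float64(19.3), np.float64(-64.4)), (np.float64(19.5), np.float64(-153.7)), (np.float64(19.2), np.float64(115.8)), (np.float64(19.5), np.float64(26.6))]
bore 0.0 center [0.41073027 0.22995804] tool [0.00147192 0.00093436] [(np.float64(18.8), np.float64(-64.4)), (np.float64(19.0), np.float64(-153.7)), (np.float64(18.7), np.float64(115.8)), (np.float64(19.1), np.float64(26.6))]
```

Scaled: 0.1312 m is 0.2187, 0.0578 m is 0.0963, -0.175 rad is -0.2228.

```bash
echo '[[[0.0417,0.0183,0,0,0,-0.0382,0.02],[0.1,0.045,0,0,0,-0.1019,0.02],[0.1583,0.07,0.0333,0,0,-0.1655,0.02],[0.2033,0.09,0.0833,0,0,-0.2165,0.02],[0.2187,0.0963,0.1333,0,0,-0.2228,0.02],[0.2187,0.0963,0.15,0,0,-0.2228,0.02],[0.2187,0.0963,0.15,0,0,-0.2228,0.02],[0.2187,0.0963,0.15,0,0,-0.2228,0.02]]]' > m.json && python3 -m inch m.json
cat > go.py <<'E'
from h import *
import sys
st=state();R=toolR(st);g=np.array([float(v) for v in sys.argv[1:4]])
print(st["time_s"],"pos",st["ee_pos"].round(4),"F",st["wrist_force"].round(1),"M",st["torque"].round(2),"yaw",np.degrees(np.arctan2(R[1,0],R[0,0])).round(2),"tilt",R[2,:2].round(4),"shift",(R.T@(g-st["ee_pos"])).round(4))
E
python3 go.py .5522 .2366 .252
```

```text
time_s: 6.22
ee_pos: [0.5519, 0.2381, 0.271]
ee_rot: [0.0, 0.95, 0.313, 0.001]
wrist_force: [0.2, -0.3, -5.9]
grip_width: 0.0326
grip_force: 90.6
6.225 pos [0.5519 0.2381 0.271 ] F [ 0.2 -0.3 -5.9] M [ 0.01  0.08 -0.01] yaw 36.48 tilt [0.0025 0.0011] shift [-0.0007  0.0014  0.019 ]
```

Scaled: 0.025 m is 0.0417, 0.02 m is 0.0333.

```bash
echo '[[[-0.0012,0.0022,0.02,0,0,0,0.02],[-0.0012,0.0022,0.0333,0,0,0,0.02],[-0.0012,0.0022,0.0417,0,0,0,0.02],[-0.0012,0.0022,0.0417,0,0,0,0.02]]]' > m.json && python3 -m inch m.json; python3 go.py .5522 .2366 .221
```

```text
time_s: 6.72
ee_pos: [0.552, 0.2363, 0.2437]
ee_rot: [0.0, 0.95, 0.313, -0.0]
wrist_force: [1.4, -1.7, -6.8]
grip_width: 0.0323
grip_force: 90.6
6.725 pos [0.552  0.2363 0.2437] F [ 1.4 -1.7 -6.8] M [-0.21 -0.21  0.03] yaw 36.49 tilt [-0.0007  0.0008] shift [ 0.0004 -0.0001  0.0227]
```

The bore is 9 mm over the square with no resistance, so I'll carry on down.

Scaled: 0.0245 m is 0.0408, 0.023 m is 0.0383.

```bash
echo '[[[0,0,0.0133,0,0,0,0.02],[0,0,0.0267,0,0,0,0.02],[0,0,0.035,0,0,0,0.02],[0,0,0.0383,0,0,0,0.02],[0,0,0.0408,0,0,0,0.02],[0,0,0.0408,0,0,0,0.02]]]' > m.json && python3 -m inch m.json; python3 go.py .5522 .2366 .221
```

```text
time_s: 7.48
ee_pos: [0.552, 0.2363, 0.2212]
ee_rot: [0.0, 0.95, 0.313, 0.001]
wrist_force: [-0.4, -4.8, 4.1]
grip_width: 0.0323
grip_force: 91.9
7.475 pos [0.552  0.2363 0.2212] F [-0.4 -4.8  4.1] M [-0.82  0.06  0.  ] yaw 36.49 tilt [0.0009 0.0013] shift [ 0.0003 -0.0001  0.0002]
```

It is seated: TCP z is 0.2212 against 0.221 expected, with an upward reaction. Now I'll release, lift, and check with the camera.

Scaled: -0.09 m is -0.15, -0.07 m is -0.1167.

```bash
echo '[[[0,0,0,0,0,0,0.055],[0,0,0,0,0,0,0.055],[0,0,0,0,0,0,0.055],[0,0,-0.05,0,0,0,0.055],[0,0,-0.1167,0,0,0,0.055],[0,0,-0.15,0,0,0,0.055],[0,0,-0.15,0,0,0,0.055],[0,0,-0.15,0,0,0,0.055]]]' > m.json && python3 -m inch m.json
python3 - <<'E'
from h import *
w=snap("wrist","w5");s=snap("scene","s5");print(state()["ee_pos"])
a=w["image"][60:300,120:440];print(proj(s,[.552,.236,.2]),proj(w,[.552,.236,.218]),proj(w,[.603,.2732,.251]))
x,y=[int(v) for v in proj(s,[.57,.25,.2])];b=s["image"][y-45:y+45,x-60:x+60]
cv2.imwrite("pics/c5.png",np.hstack([cv2.resize(a,(400,300)),cv2.resize(b,(400,300),interpolation=cv2.INTER_CUBIC)]));print(x-60,y-45)
E
```

```text
time_s: 8.48
ee_pos: [0.5512, 0.2367, 0.3085]
ee_rot: [-0.0, 0.95, 0.313, -0.001]
wrist_force: [-1.1, -0.7, -0.6]
grip_width: 0.0551
grip_force: 0.0
[0.55116618 0.23658799 0.30815392]
[345.27143268 207.49984616] [281.81222562 222.21555142] [282.8729094  130.00616824]
288 167
```

View pics/c5.png

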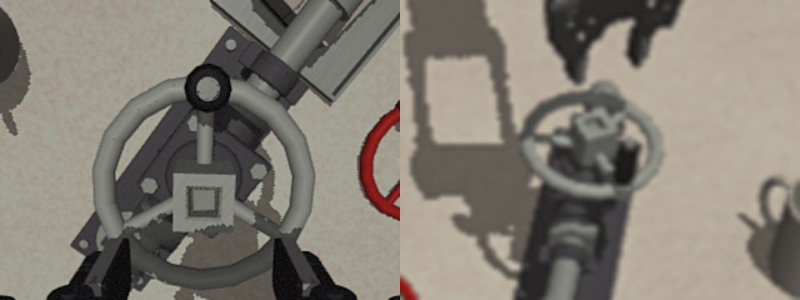

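The wheel is seated on the stem, with its boss at wrist pixel (283,220) and handle at (286,130). Next I'll grasp the handle.

Scaled: 0.0634 m is 0.1057, 0.0615 m is 0.1025.

```bash
echo '[[[0.05,0.0017,0,0,0,0,0.05],[0.0917,0.0033,0,0,0,0,0.05],[0.1057,0.0042,0.0167,0,0,0,0.05],[0.1057,0.0042,0.0667,0,0,0,0.05],[0.1057,0.0042,0.0967,0,0,0,0.05],[0.1057,0.0042,0.1025,0,0,0,0.05],[0.1057,0.0042,0.1025,0,0,0,0.015],[0.1057,0.0042,0.1025,0,0,0,0.015],[0.1057,0.0042,0.1025,0,0,0,0.015],[0.1057,0.0042,0.1025,0,0,0,0.015]]]' > m.json && python3 -m inch m.json 50; python3 go.py .552 .2363 .247
```

```text
time_s: 9.82
ee_pos: [0.6045, 0.2725, 0.249]
ee_rot: [0.0, 0.95, 0.313, 0.001]
wrist_force: [-0.6, 0.0, 1.6]
grip_width: 0.0205
grip_force: 48.9
9.825 pos [0.6045 0.2725 0.249 ] F [-0.6  0.   1.6] M [ 0.01  0.04 -0.01] yaw 36.49 tilt [0.0013 0.0005] shift [-0.0638 -0.0022  0.0019]
```

```bash
cat > rows.py <<'E'
import sys,numpy as np
a0,st,n=map(float,sys.argv[1:4]);a=np.radians(a0)  # a: clockwise angle from tool x
for k in range(1,int(n)+1):
    b=a+np.radians(st*k);print(k,round(a0+st*k,1),round(.063*(np.cos(b)-np.cos(a)),4),round(.063*(np.sin(b)-np.sin(a)),4))
E
python3 rows.py 1.9 10 10
```

```text
1 11.9 -0.0013 0.0109
2 21.9 -0.0045 0.0214
3 31.9 -0.0095 0.0312
4 41.9 -0.0161 0.04
5 51.9 -0.0241 0.0475
6 61.9 -0.0333 0.0535
7 71.9 -0.0434 0.0578
8 81.9 -0.0541 0.0603
9 91.9 -0.0651 0.0609
10 101.9 -0.076 0.0596
```

Scaled: -0.076 m is -0.1267, -0.0651 m is -0.1085.

```bash
echo '[[[-0.0022,0.0182,0,0,0,0,0.015],[-0.0075,0.0357,0,0,0,0,0.015],[-0.0158,0.052,0,0,0,0,0.015],[-0.0268,0.0667,0,0,0,0,0.015],[-0.0402,0.0792,0,0,0,0,0.015],[-0.0555,0.0892,0,0,0,0,0.015],[-0.0723,0.0963,0,0,0,0,0.015],[-0.0902,0.1005,0,0,0,0,0.015],[-0.1085,0.1015,0,0,0,0,0.015],[-0.1267,0.0993,0,0,0,0,0.015]]]' > m.json && python3 -m inch m.json
cat > wh.py <<'E'
from h import *
st=state();R=toolR(st);d=st["ee_pos"]-[.5526,.2367,.247];t=R.T@d
F=st["wrist_force"];u=d[:2]/np.hypot(*d[:2]);print(st["time_s"],"z",st["ee_pos"][2].round(4),"r",np.hypot(*d[:2]).round(4),"world ang",np.degrees(np.arctan2(d[1],d[0])).round(2),"toolcw",np.degrees(np.arctan2(t[1],t[0])).round(2),"F radial",(F[:2]@u).round(2),"F tangential ccw",(u[0]*F[1]-u[1]*F[0]).round(2),"Fz",F[2].round(1),"w",st["grip_width"].round(4))
E
python3 wh.py;python3 rows.py 101.9 10 10
```

```text
time_s: 11.08
ee_pos: [0.5789, 0.1786, 0.2487]
ee_rot: [0.0, 0.95, 0.313, 0.001]
wrist_force: [2.5, 4.1, 5.0]
grip_width: 0.0207
grip_force: 49.6
1 111.9 -0.0105 -0.0032
2 121.9 -0.0203 -0.0082
3 131.9 -0.0291 -0.0148
4 141.9 -0.0366 -0.0228
5 151.9 -0.0426 -0.032
6 161.9 -0.0469 -0.0421
7 171.9 -0.0494 -0.0528
8 181.9 -0.05 -0.0637
9 191.9 -0.0487 -0.0746
10 201.9 -0.0455 -0.0851Traceback (most recent call last):
  File "wh.py", line 3, in <module>
    F=st["wrist_force"];u=d[:2]/np.hypot(*d[:2]);print(st["time_s"],"z",st["ee_pos"][2].round(4),"r",np.hypot(*d[:2]).round(4),"world ang",np.degrees(np.arctan2(d[1],d[0])).round(2),"toolcw",np.degrees(np.arctan2(t[1],t[0])).round(2),"F radial",(F[:2]@u).round(2),"F tangential ccw",(u[0]*F[1]-u[1]*F[0]).round(2),"Fz",F[2].round(1),"w",st["grip_width"].round(4))
                                                                                                                                                                                                                                                                                                                                                 ^^^^^^^^^^^^^^^^^^^^^^
AttributeError: 'float' object has no attribute 'round'
```

Scaled: -0.0291 m is -0.0485, -0.0248 m is -0.0413.

```bash
sed -i 's/st\["grip_width"\].round(4)/st["grip_width"]/' wh.py; echo '[[[-0.0175,-0.0053,0,0,0,0,0.015],[-0.0338,-0.0137,0,0,0,0,0.015],[-0.0413,-0.019,0,0,0,0,0.015],[-0.0485,-0.0247,0,0,0,0,0.015]]]' > m.json && python3 -m inch m.json; python3 wh.py;python3 rows.py 131.9 10 8
```

```text
time_s: 11.58
ee_pos: [0.5467, 0.1733, 0.2486]
ee_rot: [0.001, 0.95, 0.313, 0.001]
wrist_force: [2.6, 2.2, 5.0]
grip_width: 0.0204
grip_force: 49.7
11.575 z 0.2486 r 0.0637 world ang -95.35 toolcw 131.83 F radial -2.46 F tangential ccw 2.41 Fz 5.0 w 0.02042431881801342
1 141.9 -0.0075 -0.008
2 151.9 -0.0135 -0.0172
3 161.9 -0.0178 -0.0273
4 171.9 -0.0203 -0.038
5 181.9 -0.0209 -0.049
6 191.9 -0.0196 -0.0599
7 201.9 -0.0164 -0.0704
8 211.9 -0.0114 -0.0802
```

Scaled: -0.0172 m is -0.0287, -0.0135 m is -0.0225.

```bash
echo '[[[-0.0125,-0.0133,0,0,0,0,0.015],[-0.0225,-0.0287,0,0,0,0,0.015]]]' > m.json && python3 -m inch m.json; python3 wh.py;python3 rows.py 151.9 10 10
```

```text
time_s: 11.82
ee_pos: [0.5258, 0.179, 0.2486]
ee_rot: [0.001, 0.95, 0.313, 0.001]
wrist_force: [3.6, 1.0, 3.1]
grip_width: 0.0203
grip_force: 49.6
11.825 z 0.2486 r 0.0636 world ang -114.89 toolcw 151.37 F radial -2.41 F tangential ccw 2.89 Fz 3.1 w 0.020259839735050595
1 161.9 -0.0043 -0.0101
2 171.9 -0.0068 -0.0208
3 181.9 -0.0074 -0.0318
4 191.9 -0.0061 -0.0427
5 201.9 -0.0029 -0.0532
6 211.9 0.0021 -0.063
7 221.9 0.0087 -0.0717
8 231.9 0.0167 -0.0793
9 241.9 0.0259 -0.0852
10 251.9 0.036 -0.0896
```

Scaled: -0.0532 m is -0.0887, -0.0427 m is -0.0712.

```bash
echo '[[[-0.0072,-0.0168,0,0,0,0,0.015],[-0.0113,-0.0347,0,0,0,0,0.015],[-0.0123,-0.053,0,0,0,0,0.015],[-0.0102,-0.0712,0,0,0,0,0.015],[-0.0048,-0.0887,0,0,0,0,0.015]]]' > m.json && python3 -m inch m.json; python3 wh.py;python3 rows.py 201.9 5 10
```

```text
time_s: 12.45
ee_pos: [0.4916, 0.2198, 0.2485]
ee_rot: [0.002, 0.95, 0.313, 0.0]
wrist_force: [4.7, -1.9, 5.4]
grip_width: 0.0206
grip_force: 49.7
12.45 z 0.2485 r 0.0633 world ang -164.51 toolcw -158.99 F radial -3.98 F tangential ccw 3.08 Fz 5.4 w 0.020565291839187667
1 206.9 0.0023 -0.005
2 211.9 0.005 -0.0098
3 216.9 0.0081 -0.0143
4 221.9 0.0116 -0.0186
5 226.9 0.0154 -0.0225
6 231.9 0.0196 -0.0261
7 236.9 0.024 -0.0293
8 241.9 0.0288 -0.0321
9 246.9 0.0337 -0.0345
10 251.9 0.0389 -0.0364
```

Units first: shifts go in shares of 0.6 m and turns go in shares of 45 degrees. So -0.0186 m is -0.031, -0.0143 m is -0.0238.

```bash
echo '[[[0.0038,-0.0083,0,0,0,0,0.015],[0.0083,-0.0163,0,0,0,0,0.015],[0.0135,-0.0238,0,0,0,0,0.015],[0.0193,-0.031,0,0,0,0,0.015]]]' > m.json && python3 -m inch m.json; python3 wh.py;python3 rows.py 221.9 5 4; python3 rows.py 221.9 10 10
```

```text
time_s: 12.95
ee_pos: [0.4896, 0.241, 0.2485]
ee_rot: [0.002, 0.95, 0.313, -0.001]
wrist_force: [2.2, -3.1, 5.8]
grip_width: 0.0202
grip_force: 49.9
12.95 z 0.2485 r 0.0632 world ang 176.09 toolcw -139.58 F radial -2.39 F tangential ccw 2.98 Fz 5.8 w 0.020217668139216317
1 226.9 0.0038 -0.0039
2 231.9 0.008 -0.0075
3 236.9 0.0125 -0.0107
4 241.9 0.0172 -0.0135
1 231.9 0.008 -0.0075
2 241.9 0.0172 -0.0135
3 251.9 0.0273 -0.0178
4 261.9 0.038 -0.0203
5 271.9 0.049 -0.0209
6 281.9 0.0599 -0.0196
7 291.9 0.0704 -0.0164
8 301.9 0.0802 -0.0114
9 311.9 0.089 -0.0048
10 321.9 0.0965 0.0032
```

Scaled: 0.0172 m is 0.0287, -0.0135 m is -0.0225.

```bash
echo '[[[0.0063,-0.0065,0,0,0,0,0.015],[0.0133,-0.0125,0,0,0,0,0.015],[0.0208,-0.0178,0,0,0,0,0.015],[0.0287,-0.0225,0,0,0,0,0.015]]]' > m.json && python3 -m inch m.json; python3 wh.py;python3 rows.py 241.9 10 10
```

```text
time_s: 13.45
ee_pos: [0.4913, 0.2509, 0.2481]
ee_rot: [0.013, 0.949, 0.314, -0.009]
wrist_force: [-7.4, -32.1, 17.6]
grip_width: 0.0204
grip_force: 51.5
13.45 z 0.2481 r 0.0629 world ang 167.0 toolcw -130.45 F radial -0.03 F tangential ccw 32.91 Fz 17.6 w 0.020408435814556883
1 251.9 0.0101 -0.0043
2 261.9 0.0208 -0.0068
3 271.9 0.0318 -0.0074
4 281.9 0.0427 -0.0061
5 291.9 0.0532 -0.0029
6 301.9 0.063 0.0021
7 311.9 0.0717 0.0087
8 321.9 0.0793 0.0167
9 331.9 0.0852 0.0259
10 341.9 0.0896 0.036
```

Stop reached: tangential force is 33 N with the handle at 167°. I'll ease off to a light load and get the reference angle, then feel for the play.

Scaled: -0.0088 m is -0.0147, 0.0063 m is 0.0105.

```bash
python3 rows.py 241.9 -4 2;python3 rows.py 241.9 -10 1; echo '[[[-0.0147,0.0105,0,0,0,0,0.015],[-0.0147,0.0105,0,0,0,0,0.015],[-0.0147,0.0105,0,0,0,0,0.015]]]' > m.json && python3 -m inch m.json; python3 wh.py; python3 rows.py 232 -1.5 8
```

```text
1 237.9 -0.0038 0.0022
2 233.9 -0.0074 0.0047
1 231.9 -0.0092 0.006
time_s: 13.82
ee_pos: [0.4905, 0.2476, 0.2484]
ee_rot: [0.006, 0.95, 0.313, -0.004]
wrist_force: [-0.2, -11.5, 9.6]
grip_width: 0.0203
grip_force: 50.4
13.825 z 0.2484 r 0.0631 world ang 170.04 toolcw -133.55 F radial -1.78 F tangential ccw 11.41 Fz 9.6 w 0.020324061956340716
1 230.5 -0.0013 0.001
2 229.0 -0.0025 0.0021
3 227.5 -0.0038 0.0032
4 226.0 -0.005 0.0043
5 224.5 -0.0061 0.0055
6 223.0 -0.0073 0.0067
7 221.5 -0.0084 0.0079
8 220.0 -0.0095 0.0091
```

Scaled: -0.0013 m is -0.0022, 0.001 m is 0.0017.

```bash
echo '[[[-0.0022,0.0017,0,0,0,0,0.015],[-0.0022,0.0017,0,0,0,0,0.015]]]' > m.json && python3 -m inch m.json>/dev/null; python3 wh.py
echo '[[[-0.0022,0.0017,0,0,0,0,0.015],[-0.0022,0.0017,0,0,0,0,0.015]]]' > m.json && python3 -m inch m.json>/dev/null; python3 wh.py
echo '[[[-0.002,0.0018,0,0,0,0,0.015],[-0.002,0.0018,0,0,0,0,0.015]]]' > m.json && python3 -m inch m.json>/dev/null; python3 wh.py
echo '[[[-0.002,0.0018,0,0,0,0,0.015],[-0.002,0.0018,0,0,0,0,0.015]]]' > m.json && python3 -m inch m.json>/dev/null; python3 wh.py
echo '[[[-0.002,0.002,0,0,0,0,0.015],[-0.002,0.002,0,0,0,0,0.015]]]' > m.json && python3 -m inch m.json>/dev/null; python3 wh.py
echo '[[[-0.0018,0.002,0,0,0,0,0.015],[-0.0018,0.002,0,0,0,0,0.015]]]' > m.json && python3 -m inch m.json>/dev/null; python3 wh.py
```

```text
14.075 z 0.2483 r 0.0631 world ang 170.44 toolcw -133.94 F radial -1.33 F tangential ccw 9.38 Fz 9.2 w 0.0204577830584008
14.325 z 0.2484 r 0.0631 world ang 170.81 toolcw -134.31 F radial -2.84 F tangential ccw 6.06 Fz 9.4 w 0.020428706813440792
14.575 z 0.2484 r 0.0631 world ang 171.29 toolcw -134.79 F radial -2.77 F tangential ccw 4.57 Fz 7.7 w 0.020403527031062116
14.825 z 0.2484 r 0.0631 world ang 171.96 toolcw -135.46 F radial -2.12 F tangential ccw 2.36 Fz 7.1 w 0.020648972979294737
15.075 z 0.2484 r 0.0632 world ang 173.09 toolcw -136.59 F radial -2.52 F tangential ccw 1.11 Fz 6.9 w 0.020590079717485877
15.325 z 0.2484 r 0.0632 world ang 174.18 toolcw -137.69 F radial -1.74 F tangential ccw 1.71 Fz 5.8 w 0.020496054639680877
```

Scaled: 0.0025 m is 0.0042, -0.0022 m is -0.0037.

```bash
echo '[[[-0.0037,0.0042,0,0,0,0,0.015],[-0.0037,0.0042,0,0,0,0,0.015]]]' > m.json && python3 -m inch m.json>/dev/null; python3 wh.py
echo '[[[-0.0017,0.0022,0,0,0,0,0.015],[-0.0017,0.0022,0,0,0,0,0.015]]]' > m.json && python3 -m inch m.json>/dev/null; python3 wh.py
echo '[[[-0.0017,0.0022,0,0,0,0,0.015],[-0.0017,0.0022,0,0,0,0,0.015]]]' > m.json && python3 -m inch m.json>/dev/null; python3 wh.py
echo '[[[-0.0017,0.0022,0,0,0,0,0.015],[-0.0017,0.0022,0,0,0,0,0.015]]]' > m.json && python3 -m inch m.json>/dev/null; python3 wh.py
echo '[[[-0.0017,0.0022,0,0,0,0,0.015],[-0.0017,0.0022,0,0,0,0,0.015]]]' > m.json && python3 -m inch m.json>/dev/null; python3 wh.py
echo '[[[-0.0015,0.0023,0,0,0,0,0.015],[-0.0015,0.0023,0,0,0,0,0.015]]]' > m.json && python3 -m inch m.json>/dev/null; python3 wh.py
echo '[[[-0.0015,0.0023,0,0,0,0,0.015],[-0.0015,0.0023,0,0,0,0,0.015]]]' > m.json && python3 -m inch m.json>/dev/null; python3 wh.py
```

```text
15.575 z 0.2483 r 0.0634 world ang 177.14 toolcw -140.64 F radial -1.09 F tangential ccw 0.25 Fz 5.5 w 0.020484270161554914
15.825 z 0.2482 r 0.0636 world ang 178.47 toolcw -141.97 F radial -1.77 F tangential ccw 0.03 Fz 5.8 w 0.02048740663060847
16.075 z 0.2483 r 0.0636 world ang 179.81 toolcw -143.31 F radial -1.49 F tangential ccw -1.04 Fz 5.8 w 0.02008640098492607
16.325 z 0.2483 r 0.0636 world ang -179.16 toolcw -144.34 F radial -1.33 F tangential ccw -2.08 Fz 5.0 w 0.020317714940452373
16.575 z 0.2483 r 0.0636 world ang -177.86 toolcw -145.64 F radial -0.8 F tangential ccw -2.27 Fz 4.6 w 0.01991255785836981
16.825 z 0.2483 r 0.0635 world ang -176.4 toolcw -147.1 F radial -1.36 F tangential ccw -1.6 Fz 6.1 w 0.020835671672071003
17.075 z 0.2484 r 0.0634 world ang -175.04 toolcw -148.46 F radial -1.49 F tangential ccw -2.7 Fz 6.1 w 0.02047945763186925
```

The play ends at a reading of about 180.5°, so stem zero corresponds to 180.5° and the final target is 900.5°, approached counterclockwise only. It now reads 185.0°.

```bash
python3 rows.py 211 -18 10
```

```text
1 193.0 -0.0074 0.0183
2 175.0 -0.0088 0.0379
3 157.0 -0.004 0.0571
4 139.0 0.0065 0.0738
5 121.0 0.0216 0.0864
6 103.0 0.0398 0.0938
7 85.0 0.0595 0.0952
8 67.0 0.0786 0.0904
9 49.0 0.0953 0.08
10 31.0 0.108 0.0649
```

Scaled: 0.108 m is 0.18, 0.0953 m is 0.1588.

```bash
echo '[[[-0.0123,0.0305,0,0,0,0,0.015],[-0.0147,0.0632,0,0,0,0,0.015],[-0.0067,0.0952,0,0,0,0,0.015],[0.0108,0.123,0,0,0,0,0.015],[0.036,0.144,0,0,0,0,0.015],[0.0663,0.1563,0,0,0,0,0.015],[0.0992,0.1587,0,0,0,0,0.015],[0.131,0.1507,0,0,0,0,0.015],[0.1588,0.1333,0,0,0,0,0.015],[0.18,0.1082,0,0,0,0,0.015]]]' > m.json && python3 -m inch m.json; python3 wh.py
```

```text
time_s: 18.32
ee_pos: [0.6162, 0.2405, 0.2485]
ee_rot: [0.003, 0.95, 0.313, -0.0]
wrist_force: [1.6, -4.2, 6.0]
grip_width: 0.0211
grip_force: 50.0
18.325 z 0.2485 r 0.0637 world ang 3.4 toolcw 33.04 F radial 1.3 F tangential ccw -4.25 Fz 6.0 w 0.02111912229700742
```

Scaled: -0.108 m is -0.18, -0.0953 m is -0.1588.

```bash
echo '[[[0.0123,-0.0305,0,0,0,0,0.015],[0.0147,-0.0632,0,0,0,0,0.015],[0.0067,-0.0952,0,0,0,0,0.015],[-0.0108,-0.123,0,0,0,0,0.015],[-0.036,-0.144,0,0,0,0,0.015],[-0.0663,-0.1563,0,0,0,0,0.015],[-0.0992,-0.1587,0,0,0,0,0.015],[-0.131,-0.1507,0,0,0,0,0.015],[-0.1588,-0.1333,0,0,0,0,0.015],[-0.18,-0.1082,0,0,0,0,0.015]]]' > m.json && python3 -m inch m.json; python3 wh.py
```

```text
time_s: 19.58
ee_pos: [0.4895, 0.2305, 0.2484]
ee_rot: [-0.001, 0.95, 0.313, 0.0]
wrist_force: [4.3, 4.5, 4.3]
grip_width: 0.0204
grip_force: 49.7
19.575 z 0.2484 r 0.0634 world ang -174.42 toolcw -149.05 F radial -4.72 F tangential ccw -4.04 Fz 4.3 w 0.020397416112816088
```

Scaled: 0.108 m is 0.18, 0.0953 m is 0.1588.

```bash
echo '[[[-0.0123,0.0305,0,0,0,0,0.015],[-0.0147,0.0632,0,0,0,0,0.015],[-0.0067,0.0952,0,0,0,0,0.015],[0.0108,0.123,0,0,0,0,0.015],[0.036,0.144,0,0,0,0,0.015],[0.0663,0.1563,0,0,0,0,0.015],[0.0992,0.1587,0,0,0,0,0.015],[0.131,0.1507,0,0,0,0,0.015],[0.1588,0.1333,0,0,0,0,0.015],[0.18,0.1082,0,0,0,0,0.015]]]' > m.json && python3 -m inch m.json; python3 wh.py; python3 rows.py 31 -18 9
```

```text
time_s: 20.82
ee_pos: [0.6164, 0.2391, 0.2484]
ee_rot: [0.003, 0.95, 0.312, -0.001]
wrist_force: [3.1, -3.5, 6.6]
grip_width: 0.0205
grip_force: 50.1
20.825 z 0.2484 r 0.0639 world ang 2.11 toolcw 34.29 F radial 2.97 F tangential ccw -3.61 Fz 6.6 w 0.020482236724045526
1 13.0 0.0074 -0.0183
2 -5.0 0.0088 -0.0379
3 -23.0 0.004 -0.0571
4 -41.0 -0.0065 -0.0738
5 -59.0 -0.0216 -0.0864
6 -77.0 -0.0398 -0.0938
7 -95.0 -0.0595 -0.0952
8 -113.0 -0.0786 -0.0904
9 -131.0 -0.0953 -0.08
```

Scaled: -0.0953 m is -0.1588, -0.0952 m is -0.1587.

```bash
echo '[[[0.0123,-0.0305,0,0,0,0,0.015],[0.0147,-0.0632,0,0,0,0,0.015],[0.0067,-0.0952,0,0,0,0,0.015],[-0.0108,-0.123,0,0,0,0,0.015],[-0.036,-0.144,0,0,0,0,0.015],[-0.0663,-0.1563,0,0,0,0,0.015],[-0.0992,-0.1587,0,0,0,0,0.015],[-0.131,-0.1507,0,0,0,0,0.015],[-0.1588,-0.1333,0,0,0,0,0.015],[-0.1588,-0.1333,0,0,0,0,0.015]]]' > m.json && python3 -m inch m.json; python3 wh.py; python3 rows.py -131 -3 5
```

```text
time_s: 22.08
ee_pos: [0.4905, 0.2473, 0.2484]
ee_rot: [0.002, 0.95, 0.313, -0.002]
wrist_force: [-1.7, -1.1, 8.1]
grip_width: 0.0211
grip_force: 50.2
22.075 z 0.2484 r 0.063 world ang 170.3 toolcw -133.88 F radial 1.48 F tangential ccw 1.39 Fz 8.1 w 0.02110877548103988
1 -134.0 -0.0024 0.0022
2 -137.0 -0.0047 0.0046
3 -140.0 -0.0069 0.0071
4 -143.0 -0.009 0.0096
5 -146.0 -0.0109 0.0123
```

Scaled: 0.0079 m is 0.0132, -0.0076 m is -0.0127.

```bash
echo '[[[-0.004,0.0037,0,0,0,0,0.015],[-0.0078,0.0077,0,0,0,0,0.015],[-0.0115,0.0118,0,0,0,0,0.015],[-0.0127,0.0132,0,0,0,0,0.015],[-0.0127,0.0132,0,0,0,0,0.015]]]' > m.json && python3 -m inch m.json>/dev/null; python3 wh.py
echo '[[[-0.0017,0.0022,0,0,0,0,0.015],[-0.0017,0.0022,0,0,0,0,0.015],[-0.0017,0.0022,0,0,0,0,0.015]]]' > m.json && python3 -m inch m.json>/dev/null; python3 wh.py
```

```text
22.7 z 0.2483 r 0.0631 world ang 178.19 toolcw -141.74 F radial 0.09 F tangential ccw -2.33 Fz 7.9 w 0.020349223534071554
23.075 z 0.2483 r 0.0631 world ang 179.64 toolcw -143.18 F radial -0.12 F tangential ccw -3.48 Fz 7.4 w 0.0205580354869882
```

Scaled: 0.0008 m is 0.0013, -0.0006 m is -0.001.

```bash
echo '[[[-0.001,0.0013,0,0,0,0,0.015],[-0.001,0.0013,0,0,0,0,0.015],[-0.001,0.0013,0,0,0,0,0.015]]]' > m.json && python3 -m inch m.json>/dev/null; python3 wh.py
python3 - <<'E'
from h import *
w=snap("wrist","w6");t=snap("top","t6");s=snap("scene","s6")
cv2.imwrite("pics/f.png",np.hstack([cv2.resize(w["image"],(400,300)),cv2.resize(s["image"],(400,300))]))
E
python3 wh.py
```

```text
23.45 z 0.2483 r 0.0631 world ang -179.55 toolcw -143.99 F radial 1.21 F tangential ccw -2.6 Fz 7.6 w 0.020548965162037594
23.6 z 0.2484 r 0.0631 world ang -179.55 toolcw -143.99 F radial 0.87 F tangential ccw -2.34 Fz 7.8 w 0.02046005618105199
```

View pics/f.png

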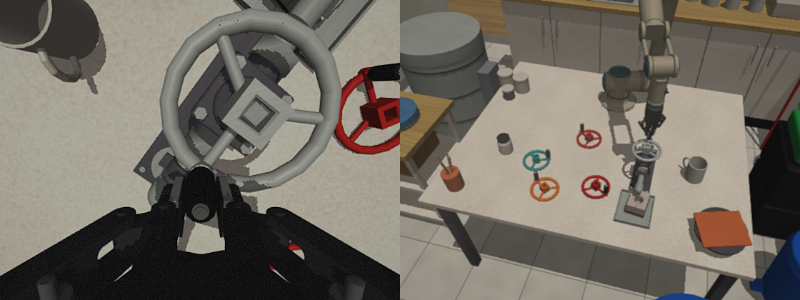

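The final pictures show the wheel seated, the handle held, and the mould, jug and jar still standing. The handle reads 180.45° (+720°), against a 180.5° target, and is steady.

```bash
python3 -c "
from bench import ticket
print(ticket.job_done())"
```

```text
the job is handed in; nothing more can be done
None
```

The job is handed in: the grey wheel is seated on the stem, and the valve was shut against its stop and then opened two turns (within about 1° by my measurement). The arm still holds the handle, and the mould, jug and jar were not touched.

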